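# Fit the vent pipe and hold the drying box open

## Robot

A 6-joint arm with a two-finger parallel gripper is mounted at the origin on a cart in front of the work surface, level with it; the furniture and walls round the work are solid. World frame = base frame: x ahead of the robot, y to its left, z up, the work surface at z = 0. Lengths are in m, angles in rad, forces in N, time in s.
With the tool pointing down it reaches from about 0.425 to 0.925 m from the base axis. Payload 12.5 kg.
Tool frame: the origin (TCP) lies at the very end of the fingers, on their centre line; the grasp point (between the pads) lies 19 mm behind it (tcp_to_grasp is the distance from the TCP to the grasp point, in m); z points along the fingers, y is the line along which they close (so a half turn about z gives the same grasp; the last joint's range is limited). The gripper opens to 85 mm and grips with 20 to 120 N. Pads are 22 mm wide; open, the fingers measure 114 mm over their backs; the gripper's body (76 mm by 85 mm) begins 54 mm behind the grasp point. The pads swing forward as they close: fully open they stand 13 mm farther back than shut.
Start: joints at [-1.358, 0.491, 1.559, -0, 1.092, -0.106], TCP at [0.196, -0.594, 0.231] pointing down, gripper open.
Joint ranges: [-3.1, 3.1], [-0.84, 2.19], [0.05, 2.79], [-1.13, 4.28], [0.06, 2.93], [-2.69, 2.69]. Speed limits (rad/s): [2.22, 2.22, 2.79, 3.14, 3.14, 3.14].

## Interface

Orientations are given as a 3x3 rotation matrix whose columns are the frame's x, y, z axes.
In Python, from cell import * gives the robot as it stands.
- The arm moves only by the shell command python3 -m pendant 'ROWS' [FORCE]. ROWS is text: rows parted by semicolons, each of 5 numbers parted by spaces: the shift along the tool's x, y, z in mm, then the turn about the tool's z in degrees, then the opening, from -1 (shut) to 1 (fully open). A call has 1 to 8 rows; each row shifts and turns the commanded pose from where the row before left it, along the tool's axes as they then stand; what a row does not reach is not made up. A row lasts 1/12 s, in which the tool goes at most 41.7 mm and 7.16 degrees, less where a joint would pass 70% of its speed; a pose out of reach is approached as far as the arm can. A call with a gripper value outside its range is refused whole. The fingers move at their own pace and stop on an object; FORCE is the grip in N (left out, the last holds). Time passes only in rows, so rows that do not move let the fingers close. It gives the time, the measured TCP pose, the force, the opening and the grip force at its end, in the units of the state.
- get_state(): the state, without advancing time (a new reading comes with each control period).
- capture(name): name is "side" or "top" or "wrist"; returns a dict with "img" (384x512x3 uint8, red, green, blue), "K" (3x3 intrinsics, pixels), "view" (4x4, takes a point from world to camera coordinates). Camera axes: x right, y up, looking along -z (the intrinsics and any distortion apply to the point x, -y, -z); pixel columns grow to the right and rows downward; lengths in m; the calibration is good to about 2 mm. The wrist camera is an equidistant fisheye: a pixel r from the principal point sees the ray r / f radians off the axis. A picture is of the moment at which its call begins. There is no depth.
- sign_off(): hands the job in; it is judged then, once.
Trained networks look in the newest picture that a camera, given by its name, has taken for a name from the list of things; names that differ only in an ending like _2 or _b are one class to them, and where a whole thing is asked for, a point or a joint stands for the part that bears it (a point fixed in the world has none). Each returns a list of dicts, best first, with "score" (0 to 1); they miss things now and then, are a little off and sometimes report something else, mostly with a low value. They report only what shows in the picture. A call takes as long as a camera call. They do not tell look-alikes from the thing itself.
- spot_in(thing, camera): "rect" ([left, top, right, bottom] in pixels, round what is visible of it).
- silhouettes(thing, camera): "mask" (384x512 bool, what is visible of it) and "rect" ([left, top, right, bottom] in pixels, round what is visible of it).
The state is a dict: "t": time; "joints": joint angles; "joint_vel": joint speeds; "effort": joint torques, N m; "ee_pos": TCP position; "orientation": TCP orientation; "force": force on the tool from outside, world axes, zero at the start; "wrist_torque": the same for the moment, N m; "grip_width": finger opening in m; "grip_force": force on a finger pad.
Only numpy, scipy, OpenCV 4.12 (cv2) and the standard library are available. Lean on these libraries where they do the work, as an engineer would, in place of code of your own. Each camera call takes 0.05 s, during which the arm holds its last target. There are 200 camera calls.

## Task

Get the drying box ready for freshly painted models: push the loose vent pipe fully down onto the box's outlet, until it sits on the collar, and let go of it while the lid is still shut. Then lift the lid by its bar handle and hold it open at 45 degrees, steadily, so that I can load it; the lid falls shut if let go, so finish while still holding it. Leave the mixing cup, the glue bottle and the paint jar where they stand.

Things in the scene. Friction and masses are not known exactly. Their poses are not given: they have to be found in the camera images.
- drying_box: Drying box fixed to the bench: an open grey sheet-metal box 140 (x) x 180 (y) x 70 mm with a hinged aluminium lid, and on its right side (-y) a lower grey fan housing 110 (x) x 90 (y) x 50 mm that carries the outlet. Origin: centre of the box's underside, on the bench; x points from the lid's handle side to the hinge side, y to the left, z up. The box is turned up to 0.3 rad from facing the robot.
- outlet (a point): Upright round outlet spigot of bare aluminium on top of the fan housing. The point is on its axis at the upper face of its collar (48 mm diameter, 54 mm above the bench). The spigot is 29 mm in diameter for 30 mm above this point, then tapers over 10 mm to 18 mm at its top, 40 mm above this point. Axes as drying_box. In the box frame it lies at (5, -145, 54) mm; its axis is 52 mm from the near side edge of the lid, whose flat top is 76 to 78 mm above the bench when shut.
- lid (a joint): Hinge angle of the lid in rad: 0 shut, grows as the lid's handle side rises, 0.785 is 45 degrees, stop at 1.35. Nothing holds it: let go at any angle it falls shut. The lid weighs about 0.25 kg.
- lid_handle (a point): Middle of the lid's bar handle: a round steel bar 10 mm thick, along the box's y, 110 mm long between two stalks of the same thickness, 46 mm (centre) in front of the lid's front edge, 73 mm above the bench when shut. Free space of at least 40 mm on either side of it. It moves on an arc of radius 195 mm about lid_hinge. Axes as the lid: x from the handle to the hinge, y along the bar.
- lid_hinge (a point): Middle of the hinge axis, which runs level along the box's y at the back upper edge of the box, 73 mm above the bench. Axes as drying_box. With the lid at angle a, the handle is 195 mm * cos(a) in front of it (toward the box's -x) and 195 mm * sin(a) above it.
- pipe_center (a point): The loose vent pipe: a straight grey plastic tube open at both ends, standing upright on the bench, 100 mm tall, 40 mm outside, 32 mm bore (4 mm wall), about 80 g. The point is at its centre, half-way up; z along its axis.
- pipe_foot (a point): Centre of the vent pipe's lower end, 50 mm below pipe_center; z along its axis upward.
- vent_pipe: The vent pipe as a whole; origin as pipe_foot. On the way to the box beware of the spray booth's upright side wall (at y = 0.08 m, from x = 0.63 m on, 0.4 m high).
- mixing_cup_center (a point): Plastic mixing cup, 77 mm across the rim, 68 mm tall, standing left of the work; bystander. Point: its centre, half-way up.
- glue_bottle_center (a point): Tall white glue bottle with a pointed cap, 60 mm diameter, 205 mm tall, to the front right of the box; bystander. Point: its centre, half-way up.
- paint_jar_center (a point): Round screw-top paint jar, 55 mm diameter, 62 mm tall, to the front right of the box; bystander. Point: its centre, half-way up.
Not all that is in view belongs to the job. Leave any blue look-alike of the vent_pipe alone.

How it is judged:
By the outcome, as a careful person would: the job done as asked, in the order asked, and still so for the second after the job is handed in, while the arm keeps its last pose, push and grip.
It also fails if it takes over 56 s, if anything falls off the work surface, if the arm or the gripper's body presses on something with over 40 N, if the wrist force passes 120 N, or if a joint passes its speed limit or range.

## Working session

There is one attempt and no reset: what is moved stays moved. The work goes in short steps, Python scripts to look and compute and a shell command to move; the robot and the scene stay as the last step left them, time stands still between calls to the robot, and variables do not carry over. Pictures are saved under pics/ and viewed, at most 10 in all, crops included, and the job is handed in when it is done.

```bash
mkdir -p pics; ls; python3 - <<'E'
from cell import *
import cv2,numpy as np
s=get_state(); print({k:np.round(v,3).tolist() for k,v in s.items()})
ims=[]
for c in("side","top"):
    d=capture(c); np.savez(f"{c}0.npz",**d); ims.append(d["img"]); print(c,d["K"].tolist(),np.round(d["view"],4).tolist())
    for t in("vent_pipe","drying_box","outlet","lid_handle","lid","mixing_cup_center","glue_bottle_center","paint_jar_center"):
        print(t,[(round(r["score"],2),np.round(r["rect"]).tolist()) for r in spot_in(t,c)[:4]])
im=np.vstack(ims)[:,:,::-1]
cv2.imwrite("pics/a.png",cv2.resize(np.hstack(ims)[:,:,::-1],(800,300)))
cv2.imwrite("pics/side0.png",cv2.resize(ims[0][:,:,::-1],(800,600),interpolation=cv2.INTER_CUBIC))
cv2.imwrite("pics/top0.png",cv2.resize(ims[1][:,:,::-1],(800,600),interpolation=cv2.INTER_CUBIC))
E
```

```text
pics
{'t': 0.0, 'joints': [-1.358, 0.492, 1.56, -0.0, 1.092, -0.106], 'joint_vel': [-0.002, 0.0, -0.001, -0.001, -0.001, 0.001], 'effort': [0.001, -61.844, -26.159, -0.0, 0.004, 0.0], 'ee_pos': [0.196, -0.593, 0.231], 'orientation': [[0.95, 0.313, -0.0], [0.313, -0.95, 0.001], [0.0, -0.001, -1.0]], 'force': [0.823, -0.468, 0.312], 'wrist_torque': [-0.01, -0.007, 0.003], 'grip_force': 0.0, 'grip_width': 0.085}
side [[466.7356484810791, 0.0, 256.0895588991877], [0.0, 466.7356484810791, 194.68360063932687], [0.0, 0.0, 1.0]] [[-0.9974, -0.071, 0.0149, 0.4746], [0.0455, -0.4521, 0.8908, -0.1234], [-0.0565, 0.8891, 0.4542, -1.5583], [0.0, 0.0, 0.0, 1.0]]
vent_pipe [(0.88, [283.0, 242.0, 300.0, 272.0]), (0.67, [263.0, 226.0, 275.0, 266.0]), (0.53, [295.0, 225.0, 309.0, 261.0]), (0.48, [270.0, 214.0, 281.0, 247.0])]
drying_box [(0.96, [213.0, 173.0, 277.0, 226.0])]
outlet [(0.85, [209.0, 174.0, 270.0, 229.0])]
lid_handle [(0.94, [213.0, 182.0, 278.0, 209.0]), (0.42, [212.0, 173.0, 273.0, 226.0])]
lid [(0.78, [211.0, 182.0, 275.0, 210.0]), (0.47, [210.0, 171.0, 275.0, 228.0])]
mixing_cup_cent
[... 339 characters left out ...]
.5131], [-0.1338, -0.0098, 0.991, -1.6899], [0.0, 0.0, 0.0, 1.0]]
vent_pipe [(0.53, [196.0, 198.0, 202.0, 210.0]), (0.51, [196.0, 224.0, 210.0, 238.0]), (0.4, [213.0, 205.0, 229.0, 210.0])]
drying_box [(0.91, [241.0, 148.0, 317.0, 202.0])]
outlet [(0.96, [241.0, 148.0, 313.0, 206.0])]
lid_handle [(0.87, [242.0, 151.0, 298.0, 204.0]), (0.22, [243.0, 145.0, 316.0, 207.0])]
lid [(0.66, [243.0, 150.0, 298.0, 207.0]), (0.23, [143.0, 154.0, 158.0, 174.0])]
mixing_cup_center [(0.82, [142.0, 152.0, 161.0, 177.0])]
glue_bottle_center [(0.82, [372.0, 188.0, 392.0, 206.0]), (0.52, [194.0, 197.0, 204.0, 209.0])]
paint_jar_center [(0.74, [317.0, 219.0, 330.0, 230.0]), (0.4, [192.0, 199.0, 210.0, 211.0])]
```

View pics/side0.png

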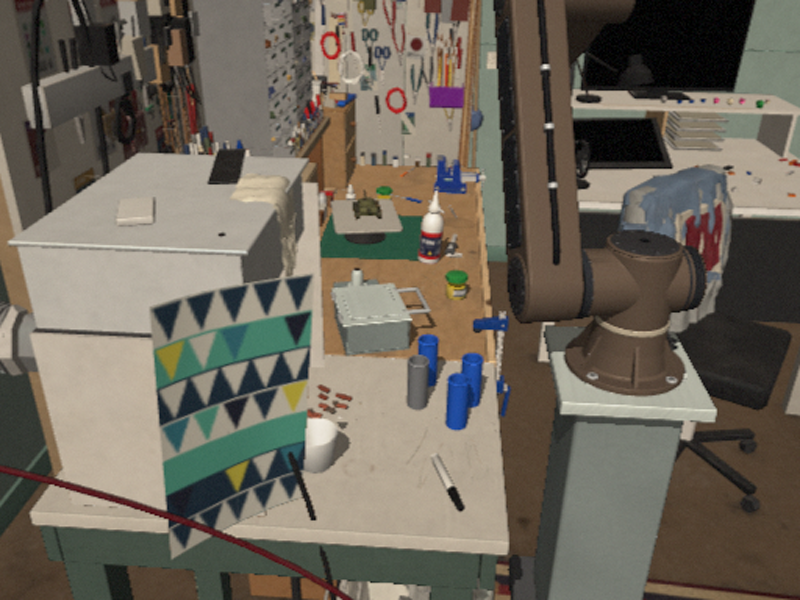

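View pics/top0.png

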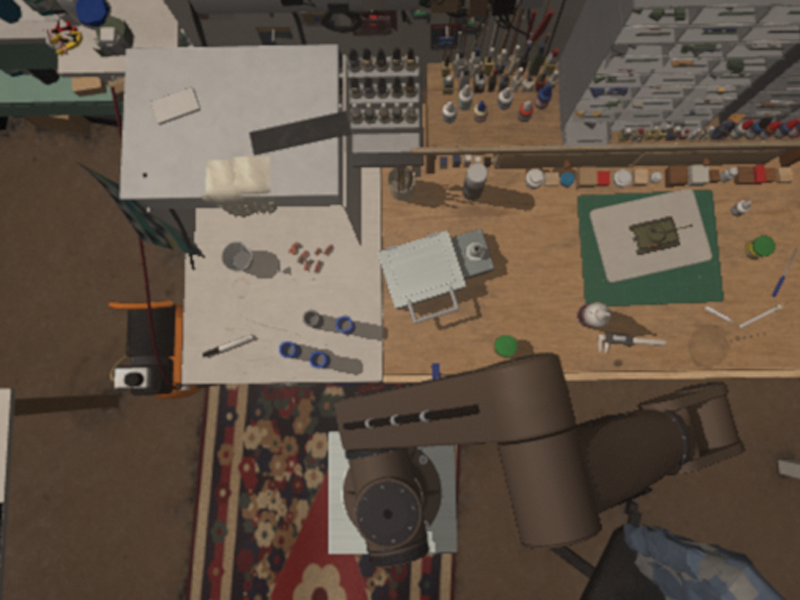

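The side view shows the grey tube at about (268,246) native px, with three blue look-alikes at (274,230), (302,243) and (292,257). In the top view grey is at about (200,204), and blue at (220,208), (185,224) and (205,230). The box is at (275,172) in the top view with its spigot near (304,160). The grey tube fits the description; I'll enlarge it to confirm.

```bash
cat > h.py <<'E'
import numpy as np,cv2
from scipy.optimize import least_squares
def proj(d,P):
    P=np.atleast_2d(P); c=P@d["view"][:3,:3].T+d["view"][:3,3]
    return np.c_[d["K"][0,0]*c[:,0]/-c[:,2]+d["K"][0,2], d["K"][1,1]*-c[:,1]/-c[:,2]+d["K"][1,2]]
def ray(d,uv):
    R,t=d["view"][:3,:3],d["view"][:3,3]; K=d["K"]
    v=np.array([(uv[0]-K[0,2])/K[0,0],-(uv[1]-K[1,2])/K[1,1],-1.])
    return -R.T@t, R.T@v
def atz(d,uv,z):
    o,v=ray(d,uv); return o+v*(z-o[2])/v[2]
def load(c): return dict(np.load(c+".npz"))
E
python3 - <<'E'
from cell import *
from h import *
s,t=load("side0"),load("top0")
a=cv2.resize(s["img"][160:284,200:330],(400,382),interpolation=cv2.INTER_CUBIC)
b=cv2.resize(t["img"][138:242,178:328],(400,277),interpolation=cv2.INTER_CUBIC)
b=cv2.copyMakeBorder(b,0,382-277,0,0,cv2.BORDER_CONSTANT)
cv2.imwrite("pics/b.png",cv2.resize(np.hstack([a,b]),(800,382))[:,:,::-1])
capture("side");capture("top")
for c,d in(("side",s),("top",t)):
    for th in("vent_pipe","drying_box","lid_handle"):
        for i,r in enumerate(silhouettes(th,c)[:5]):
            m=r["mask"]; print(c,th,round(r["score"],2),np.round(r["rect"]),m.sum(),d["img"][m].mean(0).round() if m.any() else "")
            np.save(f"m_{c}_{th}_{i}.npy",m)
for x,y,z in[(267,266,0),]: print(atz(s,(x,y),z))
print("pipe top",atz(s,(269,229),.1),atz(t,(200,204),.1))
E
```

```text
side vent_pipe 0.87 [285. 242. 302. 273.] 483 [ 32.  69. 142.]
side vent_pipe 0.82 [271. 212. 279. 247.] 249 [ 35.  66. 129.]
side vent_pipe 0.72 [295. 226. 307. 263.] 328 [ 36.  68. 134.]
side drying_box 0.59 [213. 173. 276. 222.] 2119 [147. 148. 135.]
side drying_box 0.15 [262. 223. 274. 264.] 475 [95. 93. 92.]
side lid_handle 0.59 [215. 180. 277. 210.] 1178 [170. 169. 154.]
top vent_pipe 0.68 [196. 196. 203. 211.] 141 [96. 89. 83.]
top vent_pipe 0.55 [179. 217. 193. 230.] 134 [72. 75. 95.]
top vent_pipe 0.45 [216. 206. 230. 209.] 80 [70. 74. 99.]
top drying_box 0.61 [242. 146. 316. 208.] 2514 [150. 148. 137.]
top lid_handle 0.66 [243. 150. 302. 202.] 1935 [163. 160. 148.]
[0.42700737 0.23433522 0.        ]
pipe top [0.42594801 0.18943456 0.1       ] [0.42970518 0.18509654 0.1       ]
```

View pics/b.png

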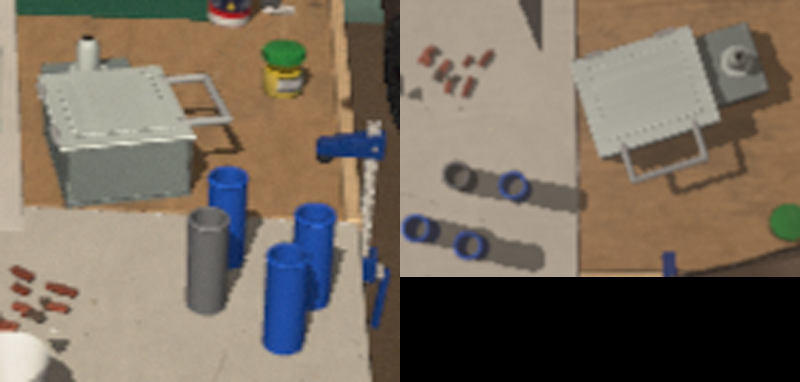

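The crop shows the one grey tube at side crop (208,260) and top crop (461,177). It stands 75 mm or so from the nearest blue one, with the box lid, handle and spigot all visible. Next I fit the box and pipe poses.

```bash
cat >> h.py <<'E'
def S(X,Y): return (200+X/3.077,160+Y/3.081)
def T(X,Y): return (178+(X-400)*.375,138+Y*.375)
E
python3 - <<'E'
from h import *
s,t=load("side0"),load("top0")
pts=[(t,T(740,60),'sp'),(s,S(89,38),'sp'),(t,T(574,69),'LBL'),(t,T(688,28),'LBR'),(t,T(718,118),'LFR'),(t,T(603,155),'LFL'),
 (t,T(633,177),'HL'),(t,T(705,157),'HR'),(s,S(40,82),'x'),(s,S(160,68),'LFR2'),(s,S(193,133),'LFL'),(s,S(62,142),'LBL'),(s,S(210,78),'HR'),(s,S(229,121),'HL')]
def model(p):
    x,y,a,hx=p; M={'sp':(.005,-.145,.094),'LBL':(hx,.093,.077),'LBR':(hx,-.093,.077),'LFR':(hx-.149,-.093,.077),'LFL':(hx-.149,.093,.077),'HL':(hx-.195,.055,.073),'HR':(hx-.195,-.055,.073)}
    R=np.array([[np.cos(a),-np.sin(a)],[np.sin(a),np.cos(a)]])
    return {k:np.r_[R@v[:2]+[x,y],v[2]] for k,v in M.items()}
use=[q for q in pts if q[2] in('sp','LBL','LBR','LFR','LFL','HL','HR')]
f=lambda p:np.concatenate([proj(d,model(p)[k])[0]-uv for d,uv,k in use])
r=least_squares(f,[.65,-.1,.2,.07],loss='soft_l1',x_scale=[.01,.01,.05,.01])
print(r.x.round(4)); 
for q,e in zip(use,r.fun.reshape(-1,2)): print(q[2],e.round(1))
m=model(r.x)
for k in('sp',): print(k,m[k].round(4))
print('handle',((m['HL']+m['HR'])/2).round(4))
print("spig rays at .094",atz(t,T(740,60),.094),atz(s,S(89,38),.094))
# pipe
mk=lambda p:np.array([[p[0],p[1],.1],[p[0],p[1],0]])
g=lambda p:np.concatenate([proj(t,mk(p)[0])[0]-T(461,177),proj(s,mk(p)[0])[0]-S(209,219),proj(s,mk(p)[1])[0]-S(207,303)])
r=least_squares(g,[.43,.18]);print('pipe',r.x,r.fun.round(1))
for n,c in(('bl1',T(514,186)),('bl2',T(419,229)),('bl3',T(470,245))): print(n,atz(t,c,.1))
for n,c in(('jar',(323,222)),('glue top',(380,196))): print(n,atz(t,c,.062 if n=='jar' else .2))
E
```

```text
[ 0.5481 -0.0845  0.2878  0.0777]
sp [-0.3 -0.2]
sp [ 0.3 -1.1]
LBL [-1.9 -2.3]
LBR [ 0.4 -0.8]
LFR [0.9 1.2]
LFL [-1.6  1.5]
HL [0.  1.7]
HR [0.1 0.8]
LFL [ 0.8 -0.4]
LBL [-0.8  0.7]
HR [-1.8 -1.4]
HL [-0.5 -1.7]
sp [ 0.5941 -0.2222  0.094 ]
handle [ 0.4356 -0.1178  0.073 ]
spig rays at .094 [ 0.59316322 -0.22347934  0.094     ] [ 0.59377761 -0.21207431  0.094     ]
pipe [0.42849331 0.18987038] [-2.1 -0.   0.2 -2.  -0.  -1. ]
bl1 [0.41409665 0.10565461 0.1       ]
bl2 [0.35476046 0.24147317 0.1       ]
bl3 [0.33096202 0.16854693 0.1       ]
jar [ 0.35560106 -0.28746137  0.062     ]
glue top [ 0.43934182 -0.47604895  0.2       ]
```

```bash
cat > go.py <<'E'
# usage: go.py x y z [closing-axis yaw deg]: shift still needed in tool axes (mm) and turn (deg)
import sys; from cell import *; import numpy as np
s=get_state(); R=np.array(s["orientation"]); a=list(map(float,sys.argv[1:]))
print("shift mm",(R.T@(np.array(a[:3])-s["ee_pos"])*1000).round(1))
y=np.degrees(np.arctan2(R[1,1],R[0,1]))
if len(a)>3: print("turn",-round((a[3]-y+90)%180-90,1))
print("t",round(s["t"],2),"pos",np.round(s["ee_pos"],4),"yaw",y.round(1),"tilt",R[:,2].round(3),"F",np.round(s["force"],1),"w",round(s["grip_width"],4),round(s["grip_force"],1),"j",np.round(s["joints"],2))
E
python3 -m pendant '0 0 -35 0 0.5;0 0 -35 0 0.5;29 -22.5 0 0 0.5;29 -22.5 0 0 0.5;29 -22.5 0 0 0.5;29 -22.5 0 0 0.5;29 -22.5 0 0 0.5;29 -22.5 0 0 0.5'
python3 -m pendant '29 -22.5 0 0 0.5;29 -22.5 0 0 0.5;29 -22.5 0 0 0.5;29 -22.5 0 0 0.5;29 -22.5 0 0 0.5;29 -22.5 0 0 0.5;29 -22.5 0 0 0.5'
python3 -m pendant '0 0 0 -7 0.5;0 0 0 -7 0.5;0 0 0 -7 0.5;0 0 0 -7 0.5;0 0 0 -7 0.5;0 0 0 -7 0.5;0 0 0 -7 0.5;0 0 0 -7 0.5'
python3 go.py 0.44 0.17 0.25 -11
```

```text
t: 1.97
ee_pos: [0.3195, -0.4092, 0.3015]
orientation: [[0.95, 0.313, 0.0], [0.313, -0.95, -0.0], [0.0, 0.0, -1.0]]
force: [0.4, -1.2, 0.7]
grip_width: 0.0639
grip_force: 0.0
t: 2.55
ee_pos: [0.4629, -0.1959, 0.3015]
orientation: [[0.95, 0.313, 0.0], [0.313, -0.95, -0.0], [0.0, 0.001, -1.0]]
force: [0.4, -0.6, 0.3]
grip_width: 0.0638
grip_force: 0.0
t: 3.22
ee_pos: [0.4622, -0.1976, 0.3014]
orientation: [[0.265, 0.964, 0.0], [0.964, -0.265, -0.0], [-0.0, 0.0, -1.0]]
force: [-0.2, -0.1, 0.5]
grip_width: 0.064
grip_force: 0.0
shift mm [ 348.5 -119.    51.3]
turn -4.4
t 3.22 pos [ 0.4622 -0.1976  0.3014] yaw -15.4 tilt [ 0. -0. -1.] F [-0.2 -0.1  0.5] w 0.064 0.0 j [-0.54  0.24  1.75 -0.    1.14 -0.27]
```

```bash
python3 -m pendant '31 -10.5 0 0 0.5;31 -10.5 0 0 0.5;31 -10.5 0 0 0.5;31 -10.5 0 0 0.5;31 -10.5 0 0 0.5;31 -10.5 0 0 0.5;31 -10.5 0 0 0.5;31 -10.5 0 -4 0.5'
python3 -m pendant '32 -10 17 0 0.5;32 -10 17 0 0.5;32 -10 17 0 0.5;0 0 0 0 0.5'
python3 go.py 0.4285 0.1885 0.056 -11
python3 - <<'E'
from cell import *; from h import *
d=capture("wrist"); np.savez("w1.npz",**d); print(d["K"],d["view"].round(4).tolist())
cv2.imwrite("pics/w1.png",d["img"][:,:,::-1])
for r in silhouettes("vent_pipe","wrist"): print(round(r["score"],2),np.round(r["rect"]),d["img"][r["mask"]].mean(0).round())
E
```

```text
t: 3.88
ee_pos: [0.4483, 0.0654, 0.3015]
orientation: [[0.204, 0.979, 0.001], [0.979, -0.204, -0.0], [0.0, 0.001, -1.0]]
force: [0.9, 0.9, 0.7]
grip_width: 0.0641
grip_force: 0.0
t: 4.22
ee_pos: [0.437, 0.1678, 0.2478]
orientation: [[0.2, 0.98, -0.003], [0.98, -0.2, -0.0], [-0.001, -0.003, -1.0]]
force: [-0.3, -0.5, -0.7]
grip_width: 0.0633
grip_force: 0.0
shift mm [ 18.7 -11.8 191.9]
turn -0.5
t 4.22 pos [0.437  0.1678 0.2478] yaw -11.5 tilt [-0.003 -0.    -1.   ] F [-0.3 -0.5 -0.7] w 0.0633 0.0 j [0.22 0.25 1.9  0.   0.99 0.43]
[[297.31863964   0.         258.99639644]
 [  0.         297.31863964 191.15995248]
 [  0.           0.           1.        ]] [[0.98, -0.1992, -0.0025, -0.3939], [0.1906, 0.9411, -0.2792, -0.2004], [0.0579, 0.2731, 0.9602, -0.4661], [0.0, 0.0, 0.0, 1.0]]
0.91 [232. 191. 273. 250.] [ 65.  81. 136.]
0.88 [144.  96. 199. 138.] [ 53.  69. 116.]
0.8 [230. 133. 269. 177.] [111. 107. 103.]
0.69 [141. 158. 198. 207.] [ 42.  65. 120.]
```

View pics/w1.png

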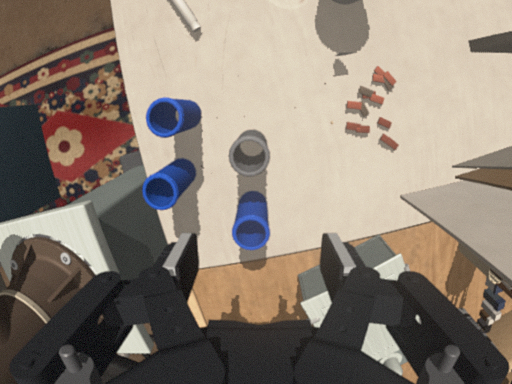

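The wrist view shows the grey pipe's rim at about (249,155), blue ones at (167,118), (162,190) and (252,232), and the two fingers left and right. Next I place the rim with the fisheye model.

```bash
cat >> h.py <<'E'
def fray(d,uv):
    R,t=d["view"][:3,:3],d["view"][:3,3]; K=d["K"]
    a=np.array([uv[0]-K[0,2],uv[1]-K[1,2]]); r=np.hypot(*a); th=r/K[0,0]
    v=np.r_[np.sin(th)*a/r,np.cos(th)]*[1,-1,-1]
    return -R.T@t, R.T@v
def fatz(d,uv,z):
    o,v=fray(d,uv); return o+v*(z-o[2])/v[2]
def fproj(d,P):
    c=np.atleast_2d(P)@d["view"][:3,:3].T+d["view"][:3,3]; c=c*[1,-1,-1]
    r=np.hypot(c[:,0],c[:,1]); th=np.arctan2(r,c[:,2])*d["K"][0,0]/r
    return np.c_[c[:,0]*th+d["K"][0,2],c[:,1]*th+d["K"][1,2]]
E
python3 - <<'E'
from h import *
d=load("w1")
g=cv2.cvtColor(d["img"],cv2.COLOR_RGB2GRAY)
print("rim",fatz(d,(249.3,155.8),.1))
# outer rim width check + left/right/top/bottom edges
c=fatz(d,(249.3,155.8),.1); a=np.linspace(0,2*np.pi,9)[:-1]
print(fproj(d,np.c_[c[0]+.02*np.cos(a),c[1]+.02*np.sin(a),0*a+.1]).round(1))
im=cv2.resize(d["img"][120:190,214:284],None,fx=8,fy=8,interpolation=cv2.INTER_CUBIC)
for rr in(.016,.02):
    P=fproj(d,np.c_[c[0]+rr*np.cos(np.linspace(0,6.3,60)),c[1]+rr*np.sin(np.linspace(0,6.3,60)),np.full(60,.1)])
    for p in P: cv2.circle(im,tuple(int(v) for v in ((p-[214,120]+.5)*8)),2,(255,0,0),-1)
cv2.imwrite("pics/w1c.png",im[:,:,::-1])
E
python3 go.py 0.4285 0.1885 0.056
```

```text
rim [0.43157049 0.192361   0.1       ]
[[269.1 151.8]
 [260.5 139. ]
 [245.1 136.1]
 [232.3 144.8]
 [229.7 159.8]
 [238.4 172.2]
 [253.4 175.1]
 [266.1 166.7]]
shift mm [ 21.3 -14.3 193.9]
t 4.32 pos [0.4384 0.1648 0.2499] yaw -11.6 tilt [-0.001 -0.    -1.   ] F [-0.5  0.8  0.6] w 0.0642 0.0 j [ 0.22  0.25  1.9  -0.    0.99  0.42]
```

View pics/w1c.png

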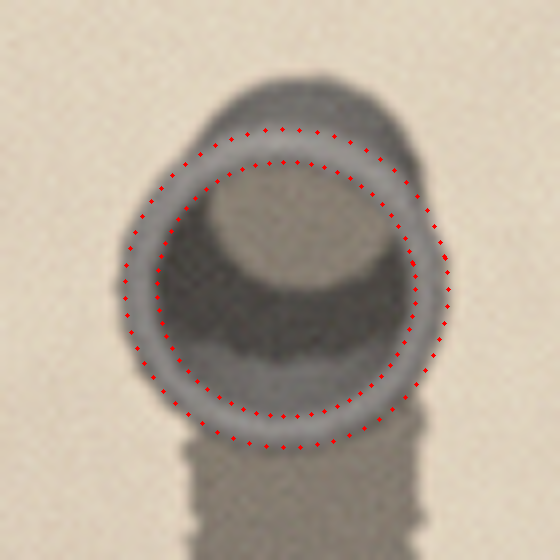

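The overlay circles of 32 and 40 mm sit on the rim, so the pipe axis is at about (0.431, 0.192).

```bash
python3 go.py 0.431 0.192 0.056; python3 -m pendant '12 -6 20 0 0.5;12 -6 20 0 0.5;0 0 0 0 0.5'; python3 go.py 0.431 0.192 0.056
```

```text
shift mm [ 25.3 -12.5 193.9]
t 4.32 pos [0.4384 0.1648 0.2499] yaw -11.6 tilt [-0.001 -0.    -1.   ] F [-0.5  0.8  0.6] w 0.0642 0.0 j [ 0.22  0.25  1.9  -0.    0.99  0.42]
t: 4.57
ee_pos: [0.431, 0.1897, 0.2084]
orientation: [[0.204, 0.979, -0.003], [0.979, -0.204, -0.001], [-0.001, -0.003, -1.0]]
force: [-0.4, -0.4, 1.0]
grip_width: 0.0645
grip_force: 0.0
shift mm [  2.4  -0.  152.4]
t 4.57 pos [0.431  0.1897 0.2084] yaw -11.8 tilt [-0.003 -0.001 -1.   ] F [-0.4 -0.4  1. ] w 0.0645 0.0 j [0.27 0.3  1.95 0.   0.89 0.48]
```

```bash
python3 -m pendant '1 0 30 0 0.5;1 0 30 0 0.5;0 0 30 0 0.5;0 0 30 0 0.5;0 0 20 0 0.5;0 0 12 0 0.5;0 0 0 0 0.5'; python3 go.py 0.431 0.192 0.056
python3 -m pendant '0 0 0 0 -0.3;0 0 0 0 -1;0 0 0 0 -1;0 0 0 0 -1;0 0 0 0 -1;0 0 0 0 -1' 70;  python3 go.py 0.431 0.192 0.056
python3 -m pendant '0 0 -20 0 -1;0 0 -30 0 -1;0 0 -30 0 -1;0 0 -30 0 -1;0 0 -30 0 -1;0 0 0 0 -1'; python3 go.py 0.46 -0.03 0.2
python3 - <<'E'
from cell import *; from h import *
d=capture("side"); np.savez("s2.npz",**d)
d=capture("wrist"); np.savez("w2.npz",**d)
E
```

```text
t: 5.15
ee_pos: [0.4327, 0.1906, 0.0572]
orientation: [[0.205, 0.979, -0.002], [0.979, -0.205, -0.001], [-0.001, -0.002, -1.0]]
force: [-0.5, -0.3, -0.5]
grip_width: 0.0643
grip_force: 0.0
shift mm [ 1.1 -1.9  1.2]
t 5.15 pos [0.4327 0.1906 0.0572] yaw -11.8 tilt [-0.002 -0.001 -1.   ] F [-0.5 -0.3 -0.5] w 0.0643 0.0 j [ 0.28  0.56  2.09 -0.    0.5   0.48]
t: 5.65
ee_pos: [0.4334, 0.1919, 0.0597]
orientation: [[0.203, 0.979, 0.003], [0.979, -0.203, 0.001], [0.001, 0.003, -1.0]]
force: [0.5, -3.0, 7.6]
grip_width: 0.0391
grip_force: 69.7
shift mm [-0.4 -2.4  3.7]
t 5.65 pos [0.4334 0.1919 0.0597] yaw -11.7 tilt [ 0.003  0.001 -1.   ] F [ 0.5 -3.   7.6] w 0.0391 69.7 j [ 0.28  0.55  2.09 -0.    0.5   0.48]
t: 6.15
ee_pos: [0.434, 0.1924, 0.2039]
orientation: [[0.203, 0.979, 0.009], [0.979, -0.203, 0.002], [0.004, 0.008, -1.0]]
force: [0.3, -0.7, 0.1]
grip_width: 0.0389
grip_force: 70.3
shift mm [-212.5   70.6    3.6]
t 6.15 pos [0.434  0.1924 0.2039] yaw -11.7 tilt [ 0.009  0.002 -1.   ] F [ 0.3 -0.7  0.1] w 0.0389 70.3 j [ 0.28  0.31  1.95 -0.    0.87  0.48]
```

```bash
python3 -m pendant '-20 5 0 0 -1;-33 8.5 0 0 -1;-33 8.5 0 0 -1;-33 8.5 0 0 -1;-33 8.5 0 0 -1;-33 8.5 0 0 -1;-33 8.5 0 0 -1;-33 8.5 0 0 -1'
python3 -m pendant '-33 8.5 0 0 -1;-18 5 0 0 -1;0 0 0 7 -1;0 0 0 7 -1;0 0 0 7 -1;0 0 0 7 -1;0 0 0 7 -1;0 0 0 7 -1'
python3 -m pendant '0 0 0 7 -1;0 0 0 7 -1;0 0 0 6 -1;0 0 0 0 -1'
python3 go.py 0.475 -0.25 0.21 -73.5
```

```text
t: 6.92
ee_pos: [0.4436, -0.0685, 0.1972]
orientation: [[0.203, 0.979, -0.002], [0.979, -0.203, 0.001], [0.0, -0.002, -1.0]]
force: [0.4, -0.3, -0.9]
grip_width: 0.039
grip_force: 70.3
t: 7.58
ee_pos: [0.4467, -0.1195, 0.1971]
orientation: [[0.81, 0.587, -0.002], [0.587, -0.81, 0.001], [-0.001, -0.002, -1.0]]
force: [1.1, 1.2, -0.4]
grip_width: 0.039
grip_force: 70.3
t: 7.92
ee_pos: [0.4467, -0.1195, 0.1972]
orientation: [[0.961, 0.276, -0.002], [0.276, -0.961, 0.001], [-0.002, -0.001, -1.0]]
force: [0.5, 0.5, -0.7]
grip_width: 0.0393
grip_force: 70.3
shift mm [ -8.8 133.2 -13. ]
turn -0.5
t 7.92 pos [ 0.4467 -0.1195  0.1972] yaw -74.0 tilt [-0.002  0.001 -1.   ] F [ 0.5  0.5 -0.7] w 0.0393 70.3 j [-0.4   0.31  1.98 -0.    0.85  0.89]
```

```bash
python3 -m pendant '-2 33 0 0 -1;-2 33 0 0 -1;-2 33 0 0 -1;-2 34 0 0 -1;0 0 0 0 -1;0 0 0 0 -1;0 0 0 0 -1'
python3 - <<'E'
from cell import *; from h import *
d=capture("wrist"); np.savez("w3.npz",**d); s=get_state(); print(s["ee_pos"],d["view"].round(3).tolist())
cv2.imwrite("pics/w3.png",cv2.resize(d["img"][:,:,::-1],(800,600),interpolation=cv2.INTER_CUBIC))
for n in("outlet","drying_box","vent_pipe"):
  for r in silhouettes(n,"wrist")[:2]: print(n,round(r["score"],2),np.round(r["rect"]))
print(fproj(d,[[.594,-.2222,.094],[.594,-.2222,.054]]))
E
```

```text
t: 8.5
ee_pos: [0.4762, -0.2491, 0.1974]
orientation: [[0.959, 0.282, -0.002], [0.282, -0.959, 0.001], [-0.001, -0.002, -1.0]]
force: [0.1, 0.5, -0.9]
grip_width: 0.0389
grip_force: 70.4
[ 0.47636032 -0.24871119  0.19768693] [[0.283, -0.959, -0.002, -0.373], [0.921, 0.272, -0.279, -0.344], [0.269, 0.077, 0.96, -0.455], [0.0, 0.0, 0.0, 1.0]]
outlet 0.91 [ 42.   0. 304. 192.]
drying_box 0.82 [ 44.   0. 303. 192.]
vent_pipe 0.87 [211. 184. 308. 323.]
vent_pipe 0.87 [  0. 131.  28. 163.]
[[268.76595421  47.66067776]
 [267.49726628  55.77138746]]
```

View pics/w3.png

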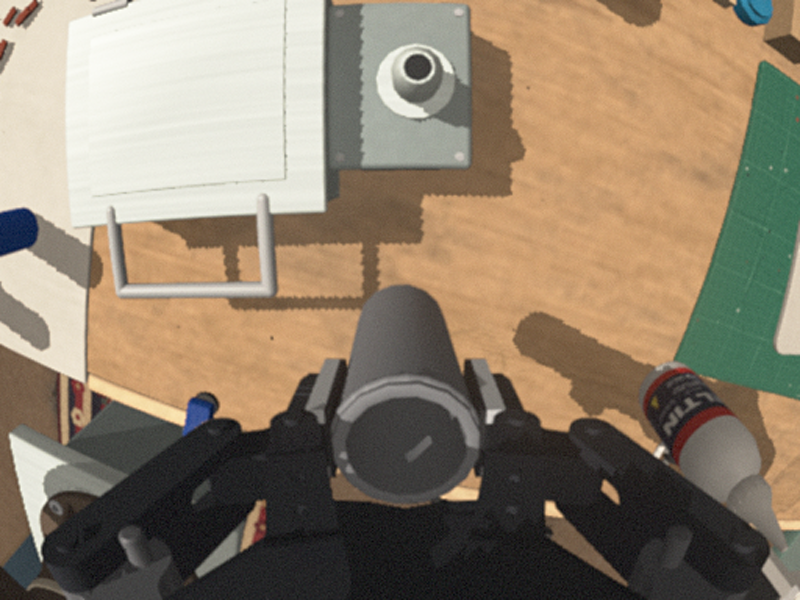

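The wrist view has the gripped pipe with its rim at 800-scale (406,443). The spigot top is at (418,67), the collar centre at about (418,82), and the handle bar runs from (124,290) to (269,290). Next I locate the spigot and check the pipe in the grip by overlaying their outlines.

```bash
cat > ov.py <<'E'
from h import *
d=load("w3"); tcp=np.array([.4763,-.2489,.1975]); q=800/512
P=lambda u,v:(u/q-.25,v/q-.25)
print("spig top",fatz(d,P(418,67),.094),"collar",fatz(d,P(418,82),.054))
HL,HR=fatz(d,P(124,290),.073),fatz(d,P(269,290),.073); m=(HL+HR)/2
print("handle",m,"len",np.linalg.norm(HL-HR),"yaw",np.degrees(np.arctan2(*(HL-HR)[1::-1]))-90)
im=cv2.resize(d["img"],(800,600),interpolation=cv2.INTER_CUBIC)
def circ(c,r,col):
    a=np.linspace(0,6.28,80)
    for p in fproj(d,np.c_[c[0]+r*np.cos(a),c[1]+r*np.sin(a),np.full(80,c[2])]): cv2.circle(im,tuple(int(v) for v in (p+.5)*q),1,col,-1)
circ(tcp-[0,0,.0585],.02,(255,0,0)); circ(tcp+[0,0,.0415],.02,(255,0,0)); circ(tcp+[0,0,.0415],.016,(255,0,0))
s=(fatz(d,P(418,67),.094)+fatz(d,P(418,82),.054))/2; print(s)
circ(np.r_[s[:2],.054],.024,(255,0,0));circ(np.r_[s[:2],.094],.009,(0,0,255))
a=cv2.resize(im[20:140,350:490],(560,480)); b=im[270:510,310:500]; b=cv2.resize(b,(240,303)); b=cv2.copyMakeBorder(b,0,177,0,0,cv2.BORDER_CONSTANT)
cv2.imwrite("pics/ov.png",np.hstack([a,b])[:,:,::-1])
E
python3 ov.py
```

```text
spig top [ 0.59782077 -0.21981184  0.094     ] collar [ 0.59731452 -0.22100207  0.054     ]
handle [ 0.43634087 -0.11700538  0.073     ] len 0.10799786730050898 yaw 16.112719045084475
[ 0.59756764 -0.22040695  0.074     ]
```

View pics/ov.png

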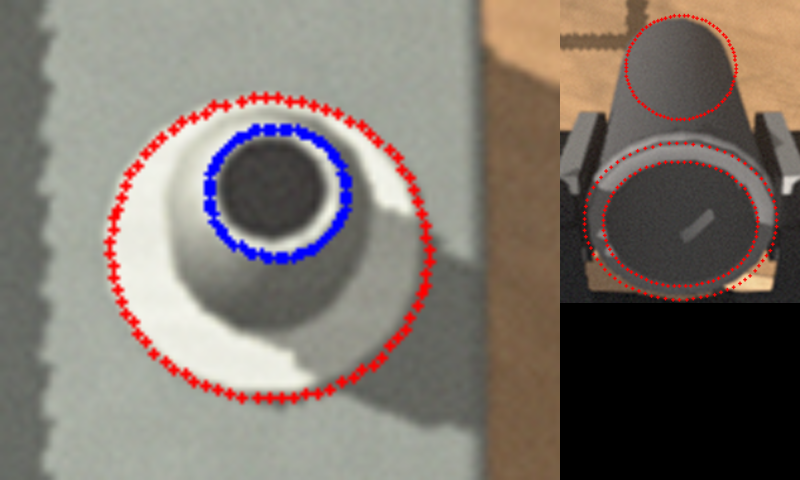

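The overlay matches: collar circle on the collar, spigot top within about 1 mm, pipe foot on the grip axis. The handle-to-spigot offset along the box's y comes out at 0.1447 m against 0.145 given. Now to move above the spigot.

```bash
python3 go.py 0.597 -0.2207 0.175; python3 -m pendant '30 2 3 0 -1;31 2 4 0 -1;31 2 4 0 -1;31 1 4 0 -1;0 0 0 0 -1;0 0 0 0 -1'; python3 go.py 0.597 -0.2207 0.1125
```

```text
shift mm [123.2   7.1  23.3]
t 8.7 pos [ 0.4768 -0.2487  0.1983] yaw -73.6 tilt [-0.  0. -1.] F [-0.3  0.4 -1. ] w 0.039 70.4 j [-0.6   0.41  1.81 -0.    0.92  0.68]
t: 9.2
ee_pos: [0.5976, -0.2204, 0.1826]
orientation: [[0.959, 0.283, -0.001], [0.283, -0.959, 0.0], [-0.001, -0.001, -1.0]]
force: [-0.4, -0.4, -1.0]
grip_width: 0.039
grip_force: 70.4
shift mm [-0.6  0.1 70.1]
t 9.2 pos [ 0.5976 -0.2204  0.1826] yaw -73.6 tilt [-0.001  0.    -1.   ] F [-0.4 -0.4 -1. ] w 0.039 70.4 j [-0.46  0.56  1.58 -0.    1.    0.83]
```

```bash
python3 -m pendant '-0.5 0 15 0 -1;0 0 10 0 -1;0 0 5 0 -1;0 0 5 0 -1;0 0 5 0 -1;0 0 0 0 -1'; python3 go.py 0.597 -0.2207 0.1125
```

```text
t: 9.7
ee_pos: [0.5964, -0.2221, 0.1427]
orientation: [[0.96, 0.28, 0.0], [0.28, -0.96, 0.0], [0.0, -0.0, -1.0]]
force: [2.3, 0.8, -1.6]
grip_width: 0.0389
grip_force: 70.3
shift mm [ 1.  -1.1 30.2]
t 9.7 pos [ 0.5964 -0.2221  0.1427] yaw -73.8 tilt [ 0.  0. -1.] F [ 2.3  0.8 -1.6] w 0.0389 70.3 j [-0.46  0.6   1.62  0.    0.92  0.83]
```

```bash
python3 -m pendant '0.5 0 4 0 -1;0 0 4 0 -1;0 0 4 0 -1;0 0 0 0 -1'; python3 go.py 0.597 -0.2207 0.1125
```

```text
t: 10.03
ee_pos: [0.5968, -0.2218, 0.1306]
orientation: [[0.96, 0.28, -0.0], [0.28, -0.96, 0.0], [-0.0, -0.0, -1.0]]
force: [2.1, 0.6, -2.8]
grip_width: 0.0389
grip_force: 70.3
shift mm [ 0.5 -1.  18.1]
t 10.03 pos [ 0.5968 -0.2218  0.1306] yaw -73.7 tilt [-0.  0. -1.] F [ 2.1  0.6 -2.8] w 0.0389 70.3 j [-0.46  0.62  1.63  0.    0.9   0.83]
```

```bash
python3 -m pendant '0.5 0 4 0 -1;0 0 4 0 -1;0 0 4 0 -1;0 0 0 0 -1'; python3 -m pendant '0 0 2 0 -1;0 0 2 0 -1;0 0 2 0 -1;0 0 0 0 -1'; python3 go.py 0.597 -0.2207 0.1125
```

```text
t: 10.37
ee_pos: [0.5971, -0.2216, 0.1183]
orientation: [[0.96, 0.28, -0.001], [0.28, -0.96, 0.0], [-0.001, -0.001, -1.0]]
force: [-0.1, 1.2, -1.0]
grip_width: 0.039
grip_force: 70.4
t: 10.7
ee_pos: [0.5975, -0.2217, 0.1139]
orientation: [[0.96, 0.28, 0.001], [0.28, -0.96, -0.0], [0.001, 0.0, -1.0]]
force: [-0.6, 1.2, 4.2]
grip_width: 0.039
grip_force: 70.9
shift mm [-0.2 -1.1  1.4]
t 10.7 pos [ 0.5975 -0.2217  0.1139] yaw -73.7 tilt [ 0.001 -0.    -1.   ] F [-0.6  1.2  4.2] w 0.039 70.9 j [-0.46  0.64  1.64  0.    0.86  0.83]
```

```bash
python3 -m pendant '0 0 1.5 0 -1;0 0 1.5 0 -1;0 0 0 0 -1'; python3 -m pendant '0 0 2 0 -1;0 0 0 0 -1';python3 go.py 0.597 -0.2207 0.1125
```

```text
t: 10.95
ee_pos: [0.598, -0.2216, 0.1137]
orientation: [[0.96, 0.28, 0.003], [0.28, -0.96, -0.001], [0.002, 0.002, -1.0]]
force: [-7.7, 7.0, 28.3]
grip_width: 0.0388
grip_force: 73.2
t: 11.12
ee_pos: [0.5983, -0.2216, 0.1135]
orientation: [[0.96, 0.28, 0.004], [0.281, -0.96, -0.002], [0.004, 0.003, -1.0]]
force: [-12.1, 7.9, 45.2]
grip_width: 0.0391
grip_force: 74.8
shift mm [-1.  -1.2  1. ]
t 11.12 pos [ 0.5983 -0.2216  0.1135] yaw -73.7 tilt [ 0.004 -0.002 -1.   ] F [-12.1   7.9  45.2] w 0.0391 74.8 j [-0.46  0.64  1.64  0.    0.86  0.83]
```

Hard stop at TCP z 0.1135, which puts the foot at about 0.054, on the collar. Next: relax, release, retreat and look.

```bash
python3 -m pendant '-0.5 0 -2.5 0 -1;0 0 0 0 -1;0 0 0 0 0.5;0 0 0 0 0.5;0 0 0 0 0.5;0 0 0 0 0.5' 70; python3 -m pendant '0 0 -20 0 0.5;0 0 -30 0 0.5;0 0 -30 0 0.5;0 0 -20 0 0.5;0 0 0 0 0.5;0 0 0 0 0.5'
python3 go.py 0.4 -0.1 0.2
python3 - <<'E'
from cell import *; from h import *
im=[]
for c in("side","wrist"):
    d=capture(c); np.savez(c+"4.npz",**d); im.append(d)
s,w=im; R=lambda p,P,im,q,o,col:[cv2.circle(im,tuple(int(v) for v in ((x-o+.5)*q)),1,col,-1) for x in P]
a=np.linspace(0,6.28,60); x,y=.5976,-.2212
ring=lambda z,r:np.c_[x+r*np.cos(a),y+r*np.sin(a),0*a+z]
A=cv2.resize(s["img"][130:230,190:290],(400,400),interpolation=cv2.INTER_CUBIC)
for z in(.054,.154): R(0,proj(s,ring(z,.02)),A,4,np.array([190,130]),(255,0,0))
for z in(.154,):
  W=w["img"].copy(); W=cv2.resize(W,(533,400),interpolation=cv2.INTER_CUBIC)
  R(0,fproj(w,ring(z,.02)),W,533/512,np.array([0,0]),(255,0,0))
W=cv2.resize(W,(400,300)); W=cv2.copyMakeBorder(W,0,100,0,0,cv2.BORDER_CONSTANT)
cv2.imwrite("pics/r4.png",np.hstack([A,W])[:,:,::-1])
for r in silhouettes("vent_pipe","side")[:5]: print(r["score"],r["rect"])
E
```

```text
t: 11.62
ee_pos: [0.5968, -0.2219, 0.1105]
orientation: [[0.96, 0.28, -0.0], [0.28, -0.96, 0.0], [-0.0, -0.0, -1.0]]
force: [-0.6, 0.0, -0.4]
grip_width: 0.0643
grip_force: 0.0
t: 12.12
ee_pos: [0.597, -0.222, 0.2114]
orientation: [[0.96, 0.28, 0.001], [0.28, -0.96, -0.001], [0.001, 0.001, -1.0]]
force: [-0.4, 0.6, -0.5]
grip_width: 0.0638
grip_force: 0.0
shift mm [-155.  -172.3   11. ]
t 12.12 pos [ 0.597  -0.222   0.2114] yaw -73.7 tilt [ 0.001 -0.001 -1.   ] F [-0.4  0.6 -0.5] w 0.0638 0.0 j [-0.46  0.53  1.55 -0.    1.06  0.83]
0.96 [285.9, 244.0, 300.2, 273.0]
0.93 [268.6, 212.5, 279.7, 247.5]
0.78 [295.5, 224.6, 308.4, 258.5]
0.55 [224.3, 152.8, 235.5, 180.1]
```

View pics/r4.png

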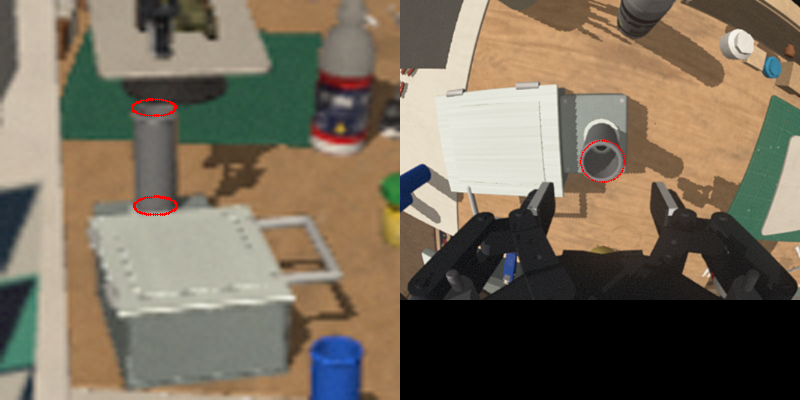

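The side view shows the pipe standing on the spigot with the predicted rings for foot 54 mm and top 154 mm on its ends, so it is seated, and the lid is shut. Next, the handle.

```bash
python3 go.py 0.4363 -0.117 0.16 16.3
python3 -m pendant '-30 -15 0 0 0;-30 -15 0 0 0;-30 -15 0 0 0;-23 -26 0 0 0;-13 -29 0 0 0;0 -29 0 0 0;0 0 0 -7 -0.06;0 0 0 -7 -0.06'
python3 -m pendant '0 0 0 -7 -0.06;0 0 0 -7 -0.06;0 0 0 -7 -0.06;0 0 0 -7 -0.06;0 0 0 -7 -0.06;0 0 0 -7 -0.06;0 0 0 -7 -0.06;0 0 0 -7 -0.06'
python3 -m pendant '0 0 0 -7 -0.06;0 0 0 -7 -0.06;0 0 0 -6 -0.06;0 0 0 0 -0.06;0 0 0 0 -0.06' 60
python3 go.py 0.4363 -0.117 0.13 16.3
python3 - <<'E'
from cell import *; from h import *
d=capture("wrist"); np.savez("w5.npz",**d)
cv2.imwrite("pics/w5.png",cv2.resize(d["img"][:,:,::-1],(800,600),interpolation=cv2.INTER_CUBIC))
print(fproj(d,[[.4363,-.117,.073],[.4363+.055*-.281,-.117+.055*.96,.073],[.4363+.055*.281,-.117-.055*.96,.073]])*1.5625)
E
```

```text
shift mm [-124.3 -145.2   49.8]
turn 90.0
t 12.27 pos [ 0.5964 -0.2217  0.2093] yaw -73.7 tilt [-0.002  0.001 -1.   ] F [ 0.3  0.5 -0.5] w 0.064 0.0 j [-0.46  0.53  1.55 -0.    1.06  0.83]
t: 12.93
ee_pos: [0.4389, -0.1321, 0.2102]
orientation: [[0.861, 0.509, -0.001], [0.509, -0.861, 0.001], [-0.001, -0.001, -1.0]]
force: [0.4, -0.8, 0.8]
grip_width: 0.0402
grip_force: 0.0
t: 13.6
ee_pos: [0.4394, -0.1332, 0.2098]
orientation: [[0.059, 0.998, -0.002], [0.998, -0.059, 0.001], [0.001, -0.002, -1.0]]
force: [-0.9, 0.1, -0.6]
grip_width: 0.0399
grip_force: 0.0
t: 14.02
ee_pos: [0.4396, -0.1332, 0.2101]
orientation: [[-0.277, 0.961, -0.001], [0.961, 0.277, 0.001], [0.001, -0.001, -1.0]]
force: [-0.1, -0.3, 0.3]
grip_width: 0.0404
grip_force: 0.0
shift mm [16.4  1.4 80.1]
turn -0.2
t 14.02 pos [ 0.4396 -0.1332  0.2101] yaw 16.1 tilt [-0.001  0.001 -1.   ] F [-0.1 -0.3  0.3] w 0.0404 0.0 j [-0.44  0.29  1.97 -0.    0.88 -0.72]
[[407.11054172 257.19435744]
 [406.87273964 167.03673088]
 [407.27470942 341.0769359 ]]
```

View pics/w5.png

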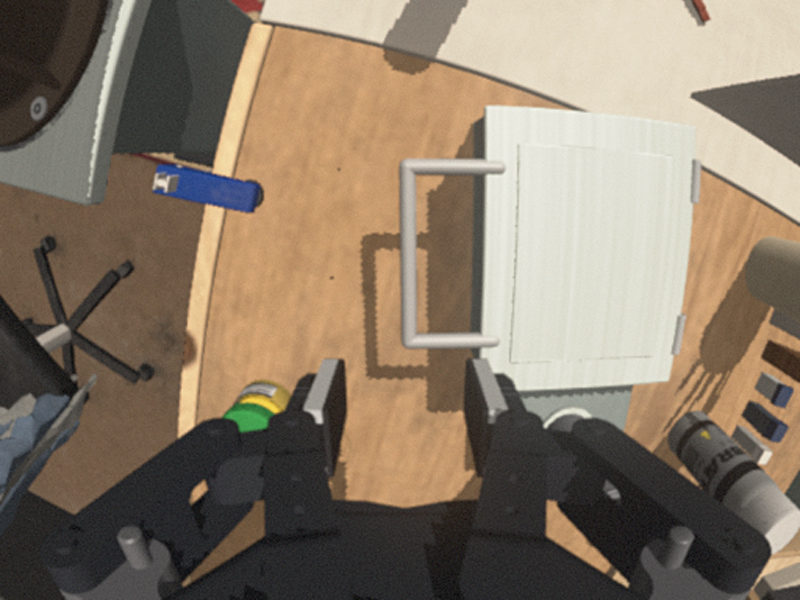

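The bar shows at x≈408, from (408,163) to (408,342), matching the prediction, so I descend and grip.

```bash
python3 -m pendant '8 0.5 25 0 -0.06;8 0.5 30 0 -0.06;0.5 0.5 30 0 -0.06;0 0 30 0 -0.06;0 0 20 0 -0.06;0 0 12 0 -0.06;0 0 8 0 -0.06;0 0 0 0 -0.06'; python3 go.py 0.4363 -0.117 0.054 16.3
```

```text
t: 14.73
ee_pos: [0.4361, -0.1169, 0.0544]
orientation: [[-0.278, 0.961, -0.002], [0.961, 0.278, 0.001], [0.002, -0.002, -1.0]]
force: [-0.8, -0.6, 0.6]
grip_width: 0.04
grip_force: 0.0
shift mm [-0.2  0.2  0.4]
turn -0.2
t 14.73 pos [ 0.4361 -0.1169  0.0544] yaw 16.1 tilt [-0.002  0.001 -1.   ] F [-0.8 -0.6  0.6] w 0.04 0.0 j [-0.41  0.55  2.14 -0.    0.46 -0.69]
```

```bash
python3 -m pendant '0 0 0 0 -1;0 0 0 0 -1;0 0 0 0 -1;0 0 0 0 -1;0 0 0 0 -1;0 0 0 0 -1' 60; python3 go.py 0.4363 -0.117 0.054 16.3
python3 - <<'E'
import numpy as np
a=np.radians(np.arange(0,46,3)); x=195*(1-np.cos(a)); z=195*np.sin(a)
print([(round(p,1),round(q,1)) for p,q in zip(np.diff(x),np.diff(z))])
E
```

```text
t: 15.23
ee_pos: [0.4367, -0.1173, 0.0566]
orientation: [[-0.28, 0.96, 0.001], [0.96, 0.28, -0.001], [-0.001, 0.001, -1.0]]
force: [-2.6, -1.9, 7.9]
grip_width: 0.0077
grip_force: 58.6
shift mm [ 0.4 -0.4  2.6]
turn -0.0
t 15.23 pos [ 0.4367 -0.1173  0.0566] yaw 16.3 tilt [ 0.001 -0.001 -1.   ] F [-2.6 -1.9  7.9] w 0.0077 58.6 j [-0.41  0.54  2.14 -0.    0.46 -0.69]
[(np.float64(0.3), np.float64(10.2)), (np.float64(0.8), np.float64(10.2)), (np.float64(1.3), np.float64(10.1)), (np.float64(1.9), np.float64(10.0)), (np.float64(2.4), np.float64(9.9)), (np.float64(2.9), np.float64(9.8)), (np.float64(3.4), np.float64(9.6)), (np.float64(3.9), np.float64(9.4)), (np.float64(4.4), np.float64(9.2)), (np.float64(4.9), np.float64(9.0)), (np.float64(5.3), np.float64(8.7)), (np.float64(5.8), np.float64(8.4)), (np.float64(6.2), np.float64(8.1)), (np.float64(6.6), np.float64(7.8)), (np.float64(7.0), np.float64(7.4))]
```

```bash
python3 -m pendant '0 0.3 -10.2 0 -1;0 0.8 -10.2 0 -1;0 1.3 -10.1 0 -1;0 1.9 -10 0 -1;0 0 0 0 -1;0 0 0 0 -1'; python3 go.py 0.4363 -0.117 0.054 16.3
python3 - <<'E'
from cell import *; from h import *
im=[]
for c in("side","wrist"):
    d=capture(c); np.savez(c+"6.npz",**d); im.append(d["img"])
A=cv2.resize(im[0][130:230,190:290],(400,400),interpolation=cv2.INTER_CUBIC)
W=cv2.copyMakeBorder(cv2.resize(im[1],(400,300),interpolation=cv2.INTER_AREA),0,100,0,0,cv2.BORDER_CONSTANT)
cv2.imwrite("pics/r6.png",np.hstack([A,W])[:,:,::-1])
E
```

```text
t: 15.73
ee_pos: [0.4405, -0.1161, 0.097]
orientation: [[-0.28, 0.96, 0.0], [0.96, 0.28, -0.001], [-0.001, 0.0, -1.0]]
force: [-3.1, -4.4, -2.3]
grip_width: 0.0076
grip_force: 58.6
shift mm [ 0.3 -4.3 43. ]
turn -0.0
t 15.73 pos [ 0.4405 -0.1161  0.097 ] yaw 16.3 tilt [ 0.    -0.001 -1.   ] F [-3.1 -4.4 -2.3] w 0.0076 58.6 j [-0.4   0.47  2.1  -0.    0.57 -0.69]
```

View pics/r6.png

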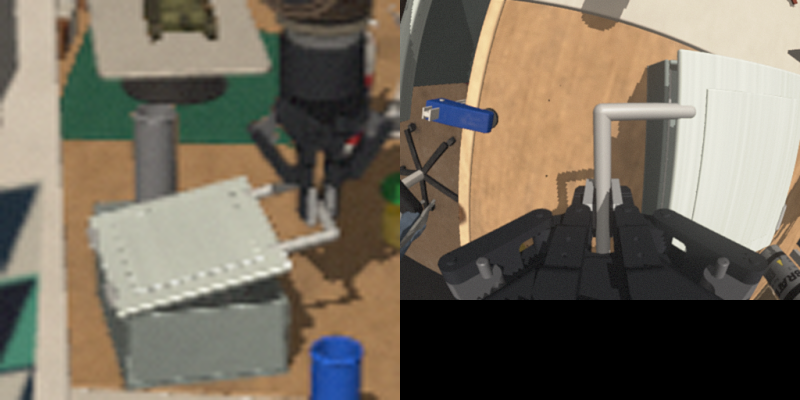

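The lid is rising with the bar held between the pads, and the pipe still stands on the outlet. I continue the arc.

```bash
python3 -m pendant '0 2.4 -9.9 0 -1;0 2.9 -9.8 0 -1;0 3.4 -9.6 0 -1;0 3.9 -9.4 0 -1;0 4.4 -9.2 0 -1;0 0 0 0 -1'; python3 -m pendant '0 4.9 -9 0 -1;0 5.3 -8.7 0 -1;0 5.8 -8.4 0 -1;0 6.2 -8.1 0 -1;0 6.6 -7.8 0 -1;0 7 -7.4 0 -1;0 0 0 0 -1;0 0 0 0 -1'; python3 go.py 0.4915 -0.1015 0.1945 16.3
```

```text
t: 16.33
ee_pos: [0.4563, -0.1113, 0.1456]
orientation: [[-0.281, 0.96, -0.001], [0.96, 0.281, -0.001], [-0.0, -0.002, -1.0]]
force: [-9.6, -7.9, 2.4]
grip_width: 0.0077
grip_force: 58.8
t: 17.0
ee_pos: [0.4888, -0.1015, 0.1948]
orientation: [[-0.281, 0.96, -0.005], [0.96, 0.281, -0.002], [-0.0, -0.005, -1.0]]
force: [-21.2, -9.2, 18.7]
grip_width: 0.0075
grip_force: 59.4
shift mm [-0.7  2.6  0.3]
turn 0.0
t 17.0 pos [ 0.4888 -0.1015  0.1948] yaw 16.3 tilt [-0.005 -0.002 -1.   ] F [-21.2  -9.2  18.7] w 0.0075 59.4 j [-0.34  0.36  1.9  -0.    0.88 -0.62]
```

```bash
python3 -m pendant '0 -1 -1.5 0 -1;0 0 0 0 -1;0 0 0 0 -1'; python3 go.py 0.4915 -0.1015 0.1945 16.3
cat > ang.py <<'E'
from cell import *; from h import *
s=get_state(); ya=np.radians(16.3); bx=np.array([np.cos(ya),np.sin(ya)]); by=np.array([-bx[1],bx[0]])
hinge=np.array([.4364,-.1171])+.195*bx
p=np.array(s["ee_pos"])[:2]-hinge; z=s["ee_pos"][2]+.0175-.073
print("kin angle",np.degrees(np.arctan2(z,-p@bx)),"radius",np.hypot(z,p@bx)*1e3,"lateral",p@by)
for c,pr in(("side",proj),("wrist",fproj),("top",proj)):
    d=capture(c)
    for th in("lid_handle",):
        rs=silhouettes(th,c)
        if not rs: continue
        m=rs[0]["mask"].astype(np.uint8); best=[]
        for a in np.arange(36,55,1.):
            t=np.radians(a); Q=[]
            def seg(x0,x1,y0,y1,n0=.004):
                P=[]
                for (u,v) in((x0,y0),(x1,y0),(x1,y1),(x0,y1)):
                    X=-u*np.cos(t)-n0*0; X+= n0*np.sin(t); Z=u*np.sin(t)+n0*np.cos(t)
                    P.append(np.r_[hinge+bx*X+by*v,.073+Z])
                return np.array(P)
            im=np.zeros((384,512),np.uint8)
            for q in(seg(-.003,.149,-.093,.093),seg(.149,.2,.05,.06,0),seg(.149,.2,-.06,-.05,0),seg(.19,.2,-.06,.06,0)):
                cv2.fillPoly(im,[np.round(pr(d,q)*8).astype(np.int32)],1,shift=3)
            best.append(((im&m).sum()/(im|m).sum(),a))
        print(c,th,round(rs[0]["score"],2),[(round(float(v),3),float(a)) for v,a in sorted(best)[::-1][:4]])
E
python3 ang.py
```

```text
t: 17.25
ee_pos: [0.4892, -0.1014, 0.1954]
orientation: [[-0.28, 0.96, -0.002], [0.96, 0.28, -0.0], [0.0, -0.002, -1.0]]
force: [-9.7, -4.0, 6.5]
grip_width: 0.0079
grip_force: 59.9
shift mm [-0.7  2.2  0.9]
turn -0.0
t 17.25 pos [ 0.4892 -0.1014  0.1954] yaw 16.3 tilt [-0.002 -0.    -1.   ] F [-9.7 -4.   6.5] w 0.0079 59.9 j [-0.34  0.36  1.9  -0.    0.88 -0.62]
kin angle 45.000163650229496 radius 197.87895998564414 lateral 0.0002219460614860713
side lid_handle 0.82 [(0.843, 42.0), (0.835, 43.0), (0.835, 41.0), (0.809, 44.0)]
wrist lid_handle 0.92 [(0.796, 44.0), (0.766, 43.0), (0.726, 45.0), (0.707, 42.0)]
top lid_handle 0.66 [(0.37, 54.0), (0.365, 52.0), (0.363, 53.0), (0.355, 51.0)]
```

```bash
python3 -m pendant '0 1 -1.5 0 -1;0 0.9 -1.5 0 -1;0 0 0 0 -1;0 0 0 0 -1;0 0 0 0 -1;0 0 0 0 -1'; python3 ang.py; python3 go.py 0.4915 -0.1015 0.1945 16.3
```

```text
t: 18.05
ee_pos: [0.4916, -0.1007, 0.1981]
orientation: [[-0.28, 0.96, -0.001], [0.96, 0.28, -0.0], [0.0, -0.001, -1.0]]
force: [-5.5, -1.9, 2.4]
grip_width: 0.0076
grip_force: 59.4
kin angle 46.068262463034344 radius 198.0108656883428 lateral 0.00020359359622600765
side lid_handle 0.79 [(0.818, 44.0), (0.815, 43.0), (0.797, 45.0), (0.791, 42.0)]
wrist lid_handle 0.65 [(0.787, 45.0), (0.758, 44.0), (0.724, 46.0), (0.696, 43.0)]
top lid_handle 0.59 [(0.318, 54.0), (0.316, 52.0), (0.308, 53.0), (0.301, 51.0)]
shift mm [-0.7 -0.4  3.6]
turn -0.0
t 18.35 pos [ 0.4917 -0.1008  0.1981] yaw 16.3 tilt [-0.001 -0.    -1.   ] F [-5.5 -2.3  2.6] w 0.0077 59.4 j [-0.33  0.36  1.89 -0.    0.89 -0.62]
```

```bash
python3 -m pendant '0 0 0 0 -1;0 0 0 0 -1;0 0 0 0 -1;0 0 0 0 -1;0 0 0 0 -1;0 0 0 0 -1;0 0 0 0 -1;0 0 0 0 -1'; python3 - <<'E'
from cell import *; import numpy as np
capture("side");capture("top")
for c in("side","top"):
  for t in("vent_pipe","mixing_cup_center","glue_bottle_center","paint_jar_center"):
    print(c,t,[(round(r["score"],2),np.round(r["rect"]).tolist()) for r in spot_in(t,c)[:4]])
s=get_state(); print(s["t"],s["ee_pos"],s["force"],np.abs(s["joint_vel"]).max(),s["grip_force"])
E
```

```text
t: 19.02
ee_pos: [0.4917, -0.1007, 0.1981]
orientation: [[-0.28, 0.96, -0.001], [0.96, 0.28, -0.0], [0.0, -0.001, -1.0]]
force: [-6.1, -2.3, 2.4]
grip_width: 0.0077
grip_force: 59.4
side vent_pipe [(0.77, [292.0, 226.0, 308.0, 261.0]), (0.74, [268.0, 213.0, 278.0, 248.0]), (0.67, [224.0, 155.0, 237.0, 168.0]), (0.63, [284.0, 244.0, 300.0, 275.0])]
side mixing_cup_center [(0.76, [198.0, 268.0, 218.0, 302.0])]
side glue_bottle_center [(0.91, [265.0, 124.0, 285.0, 169.0])]
side paint_jar_center [(0.8, [286.0, 172.0, 306.0, 192.0])]
top vent_pipe [(0.55, [180.0, 218.0, 192.0, 226.0]), (0.51, [215.0, 205.0, 228.0, 212.0]), (0.51, [197.0, 223.0, 212.0, 232.0]), (0.44, [301.0, 151.0, 309.0, 167.0])]
top mixing_cup_center [(0.51, [142.0, 156.0, 161.0, 175.0])]
top glue_bottle_center [(0.6, [371.0, 190.0, 390.0, 208.0])]
top paint_jar_center [(0.6, [318.0, 216.0, 329.0, 231.0])]
19.5167 [ 0.49162326 -0.10074796  0.1980816 ] [-5.4455144  -2.26158119  2.85947546] 0.001883452696032069 59.419482350349426
```

The pose is steady, the pipe is on the outlet and the bystanders haven't moved, so I'm handing in.

```bash
python3 -c "from cell import *; print(sign_off())"
```

```text
the job is handed in; nothing more can be done
None
```

The vent pipe sits on the outlet's collar, released before I raised the lid, and the arm holds the lid steady at about 45 degrees (44–46 by my measurements); the job is handed in at about 19.5 s, with the cup, bottle and jar where they stood.

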